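# Charge the vibratory polisher from the drop cup

### The arm

A 6-joint arm with a two-finger parallel gripper is mounted at the origin on a cart in front of the work surface, level with it; the furniture and walls round the work are solid. World frame = base frame: x ahead of the robot, y to its left, z up, the work surface at z = 0. Lengths are in m, angles in rad, forces in N, time in s.
With the tool pointing down it reaches from about 0.35 to 0.975 m from the base axis. Payload 7.1 kg.
Tool frame: the origin (TCP) lies midway between the tips of the shut fingers; the grasp point (between the pads) lies 19 mm behind it (r.grasp_offset is the distance from the TCP to the grasp point, in m); z points along the fingers, y is the line along which they close (so a half turn about z gives the same grasp; the last joint's range is limited). The gripper opens to 88 mm and grips with 3 to 60 N. Pads are 20 mm wide; open, the fingers measure 115 mm over their backs; the gripper's body (75 mm by 178 mm) begins 61 mm behind the grasp point.
Start: joints at [-1.357, 0.423, 1.63, -0, 1.089, -0.019], TCP at [0.144, -0.608, 0.223] pointing down, gripper open.
Joint ranges: [-3, 3], [-0.9, 2.11], [0.09, 2.58], [-1.31, 4.45], [0.11, 2.69], [-2.54, 2.54]. Speed limits (rad/s): [2.39, 2.39, 3.01, 3.14, 3.14, 3.14].

### API

Orientations are given as a unit quaternion [w, x, y, z].
In Python, from rig import monitor, cams, ticket, masks_of, landmark_of, r gives the robot as it stands.
- The arm moves only by the shell command python3 -m jog 'ROWS'. ROWS is JSON, one flat list of numbers, 7 for each row, row after row: the shift along the tool's x, y, z in mm, then the turn, a rotation vector about the tool's x, y, z in rad, then the opening, from -1 (shut) to 1 (fully open), so that 0 is half open. A call has 1 to 20 rows; each row shifts and turns the commanded pose from where the row before left it, along the tool's axes as they then stand; what a row does not reach is not made up. A row lasts 1/12 s, in which the tool goes at most 41.7 mm and 7.16 degrees, less where a joint would pass 70% of its speed; a pose out of reach is approached as far as the arm can. A call is refused whole if a number of a shift passes 41.7 or a number of a turn 0.125, either way. A call with a gripper value outside its range is refused whole. The fingers move at their own pace and stop on an object; the grip force is fixed at half the most. Time passes only in rows, so rows that do not move let the fingers close. It gives the time, the measured TCP pose, the force, the opening and the grip force at its end, in the units of the state.
- monitor.read_state(): the state, without advancing time (a new reading comes with each control period).
- cams.camera(name): name is "side" or "top"; returns (picture, depth): 400x640x3 uint8, red, green, blue; 400x640 float32, m along the optical axis (not along the pixel's ray), 0 where there is no reading.
- cams.camera_info(name): a dict with "fx", "fy", "cx", "cy" (pixels), "distortion" ([k1, k2, p1, p2, k3] as OpenCV has them; the pictures are not rectified), "origin" and "attitude" of the camera in the world. Camera axes: x right, y up, looking along -z (the intrinsics and any distortion apply to the point x, -y, -z); pixel columns grow to the right and rows downward; lengths in m; the calibration is good to about 2 mm. A picture is of the moment at which its call begins. camera_info takes no time and is no camera call.
- ticket.hand_in(): hands the job in; it is judged then, once.
Trained networks look in the newest picture that a camera, given by its name, has taken for a name from the list of things; names that differ only in an ending like _2 or _b are one class to them, and where a whole thing is asked for, a point or a joint stands for the part that bears it (a point fixed in the world has none). Each returns a list of dicts, best first, with "conf" (0 to 1); they miss things now and then, are a little off and sometimes report something else, mostly with a low value. They report only what shows in the picture. A call takes as long as a camera call. They do not tell look-alikes from the thing itself.
- masks_of(camera, thing): "region" (400x640 bool, what is visible of it) and "bbox" ([left, top, width, height] in pixels, round what is visible of it).
- landmark_of(camera, thing): "point" ([column, row] in pixels: a listed point, or the origin of a listed thing).
The state is a dict: "t": time; "joints": joint angles; "joint_velocities": joint speeds; "effort": joint torques, N m; "tool_pos": TCP position; "eef_rot": TCP orientation; "ft_force": force on the tool from outside, world axes, zero at the start; "moment": the same for the moment, N m; "finger_gap": finger opening in m; "grasp_force": force on a finger pad.
Only numpy, scipy, OpenCV 4.12 (cv2) and the standard library are available. Lean on these libraries where they do the work, as an engineer would, in place of code of your own. Each camera call takes 0.05 s, during which the arm holds its last target. There are 200 camera calls.

### The job

The drop cup holds four steel balls for the next polishing run: carry it upright by its bail, rest its collar on the rim of the polisher's open bowl and let go of it. Then take it again at the release, squeezing tab and post together, and hold until the bottom has swung open and all four balls are in the bowl. Let the bottom shut, lift the empty cup off by the bail and stand it upright on the bench beside the polisher, spilling no ball and leaving the other things where they are.

Things in the scene. Friction and masses are not known exactly. Their poses are not given: they have to be found in the camera images.
- drop_cup: Sheet steel drop cup, 0.4 kg empty. Origin: centre of the underside of its tube, z up; it stands on the tube's lower edge. Tube 66 mm across, 78 mm high, open on top; round it a flat collar 120 mm across, 4 mm thick, underside 30 mm above the origin. Bail arch over it in its xz plane, post and release tab at its +x side above the collar. Hinged bottom.
- bail (a point): Centre of the bail's black grip bar, 114 mm above the cup's origin; axes as the cup's. The bar is 46 mm long in x and 14 x 14 mm thick, to be taken across y; the wire legs of the bail come down at x = -36 and +36 mm.
- squeeze (a point): At the cup's (47, 3, 88) mm, axes as the cup's: between the fixed post (outer face y = -15 mm) and the tab (outer face y = +22 mm at this height), two upright plates 22 mm wide in x (36 to 58 mm), tops 104 mm above the cup's origin. Close the fingers on both along y: 37 mm over the plates at rest, 27 mm fully squeezed.
- release_tab (a joint): Angle of the tab about a pin along the cup's x, 46 mm above its origin: 0 sprung back, 0.24 rad fully squeezed towards the post. Sprung: at the squeeze point 6 to 12 N start it, 15 N give full travel. The post does not give, so the cup standing on the rim slides a few mm as a centred gripper closes.
- drop_door (a joint): Angle of the cup's hinged bottom: 0 shut, 1.1 rad wide open. It hangs on the +x edge, swings downwards (56 mm long) and is linked by a rod to the tab (4.6 x the tab's angle): open while the tab is squeezed, sprung shut when it is let go.
- polisher: Vibratory polisher, fixed on the bench: square grey motor base 126 x 126 mm, 37 mm high, springs, and a round open bowl 108 mm across. Origin: on the bench under the bowl's centre, z up. With the cup's collar on the rim the cup's origin is 110 mm above the bench and its tube hangs in the mouth with 13 mm play (10 mm where the rod runs).
- bowl_rim (a point): Centre of the bowl's mouth at rim height, 140 mm above the bench; the mouth is 92 mm wide inside, the flat rim 8 mm wide, the inner floor 47 mm above the bench.
- ball0_center (a point): Centre of the first steel ball (22 mm, 40 g). All four lie in the cup at the start.
- ball1_center (a point): Centre of the second steel ball.
- ball2_center (a point): Centre of the third steel ball.
- ball3_center (a point): Centre of the fourth steel ball.
- bowl_lid: The polisher's grey lid lying on the bench, 115 mm across, 30 mm high with its wing nut; origin under its centre. Not needed: leave it.
- rivet_tray: Black steel tray of rivets, 85 x 135 x 33 mm, origin under its centre. Leave it.
- mug: Mug of coffee, 86 mm across, 90 mm high, origin under its middle. Leave it.
- oil_bottle: Oil bottle with a spout, 59 mm across, 183 mm high, origin under its centre. Leave it.
There are look-alikes about, which are no part of the job. Leave any orange look-alike of the drop_cup alone.

How it is judged:
By the outcome, as a careful person would: the job done as asked, in the order asked, and still so for the second after the job is handed in, with the robot touching nothing.
It also fails if it takes over 58 s, if anything falls off the work surface, if the arm or the gripper's body presses on something with over 40 N, if the wrist force passes 120 N, or if a joint passes its speed limit or range.

## Working session

There is one attempt and no reset: what is moved stays moved. The work goes in short steps, Python scripts to look and compute and a shell command to move; the robot and the scene stay as the last step left them, time stands still between calls to the robot, and variables do not carry over. Pictures are saved under pics/ and viewed, at most 12 in all, crops included, and the job is handed in when it is done.

```bash
ls; mkdir -p pics; cat > h.py <<'E'
import numpy as np, cv2
from scipy.spatial.transform import Rotation as R
from rig import monitor, cams, ticket, masks_of, landmark_of, r
def q2R(q): return R.from_quat([q[1],q[2],q[3],q[0]]).as_matrix()
def att(i):
    a=np.array(i["attitude"],float); return q2R(a) if a.size==4 else a.reshape(3,3)
def ray(cam,uv):
    i=cams.camera_info(cam); K=np.array([[i["fx"],0,i["cx"]],[0,i["fy"],i["cy"]],[0,0,1]])
    p=cv2.undistortPoints(np.array(uv,float).reshape(-1,1,2),K,np.array(i["distortion"]))[:,0]
    d=np.c_[p[:,0],-p[:,1],-np.ones(len(p))]
    return np.array(i["origin"]),d@att(i).T
def onplane(cam,uv,z):
    o,d=ray(cam,uv); return o+d*((z-o[2])/d[:,2])[:,None]
def cloud(cam,depth,mask=None):
    v,u=np.nonzero((depth>0)&(True if mask is None else mask))
    o,d=ray(cam,np.c_[u,v]); return o+d*depth[v,u][:,None]
def save(name,im): cv2.imwrite('pics/'+name,im[:,:,::-1])
E
python3 - <<'E'
from h import *
for c in("top","side"):
    im,d=cams.camera(c); save(c+'0.png',im); i=cams.camera_info(c); print(c,i)
    for th,z in [("drop_cup",0),("bail",.114),("squeeze",.088),("bowl_rim",.14),("polisher",0),("mug",0),("oil_bottle",0),("rivet_tray",0),("bowl_lid",0)]:
        for l in landmark_of(c,th)[:3]: print(th,round(l["conf"],2),np.round(l["point"]),onplane(c,[l["point"]],z)[0].round(3))
s=monitor.read_state(); print(s)
E
```

```text
pics
top {'fx': 418.24133207371887, 'fy': 418.24133207371887, 'cx': 312.47100122409336, 'cy': 199.70394329315795, 'distortion': array([-0.04032495,  0.        ,  0.        ,  0.        ,  0.        ]), 'origin': array([0.40574185, 0.02926563, 1.09044588]), 'attitude': array([ 0.70954329,  0.03958997, -0.04207726, -0.70228944])}
drop_cup 0.85 [377. 206.] [ 0.516 -0.142  0.   ]
drop_cup 0.29 [377. 215.] [ 0.493 -0.142  0.   ]
bail 0.91 [385. 204.] [ 0.512 -0.143  0.114]
bail 0.82 [198. 205.] [0.504 0.294 0.114]
bail 0.39 [372. 212.] [ 0.492 -0.114  0.114]
squeeze 0.81 [398. 193.] [ 0.542 -0.181  0.088]
squeeze 0.76 [207. 193.] [0.536 0.283 0.088]
bowl_rim 0.69 [276. 222.] [0.464 0.108 0.14 ]
bowl_rim 0.67 [374. 216.] [ 0.48  -0.114  0.14 ]
bowl_rim 0.38 [250. 268.] [0.36  0.165 0.14 ]
polisher 0.78 [278. 227.] [0.459 0.115 0.   ]
mug 0.94 [418. 155.] [ 0.655 -0.253  0.   ]
oil_bottle 0.89 [207. 160.] [0.635 0.307 0.   ]
rivet_tray 0.91 [277. 143.] [0.683 0.122 0.   ]
rivet_tray 0.29 [277. 222.] [0.474 0.118 0.   ]
bowl_lid 0.72 [253. 271.] [0.346 0.178 0.   ]
side {'fx': 363.0414159598
[... 755 characters left out ...]
.   ]
{'t': 1.0, 'joints': array([-1.35698706e+00,  4.23073935e-01,  1.62988115e+00,  7.38356130e-06,
        1.08859626e+00, -1.89893645e-02]), 'joint_velocities': array([-0.00208631,  0.00115019,  0.00085982,  0.00126034,  0.0007578 ,
       -0.00186598]), 'effort': array([ 2.80259383e-04, -5.44584525e+01, -2.74051738e+01,  6.42790971e-02,
        1.67441700e-02, -4.32116508e-06]), 'tool_pos': array([ 0.14422166, -0.60813114,  0.22269877]), 'eef_rot': array([2.02347640e-05, 9.93233444e-01, 1.16134946e-01, 5.26377258e-06]), 'ft_force': array([0.4572776 , 0.37210693, 0.3845539 ]), 'moment': array([-0.03579623,  0.07931071,  0.05817517]), 'grasp_force': 0.0, 'finger_gap': 0.08819428763971426}
```

```bash
python3 - <<'E'
import cv2
a=cv2.imread('pics/top0.png')[100:300,160:450]; cv2.imwrite('pics/topc.png',cv2.resize(a,None,fx=2.7,fy=2.7,interpolation=cv2.INTER_CUBIC))
E
```

```text
(no output)
```

View pics/topc.png

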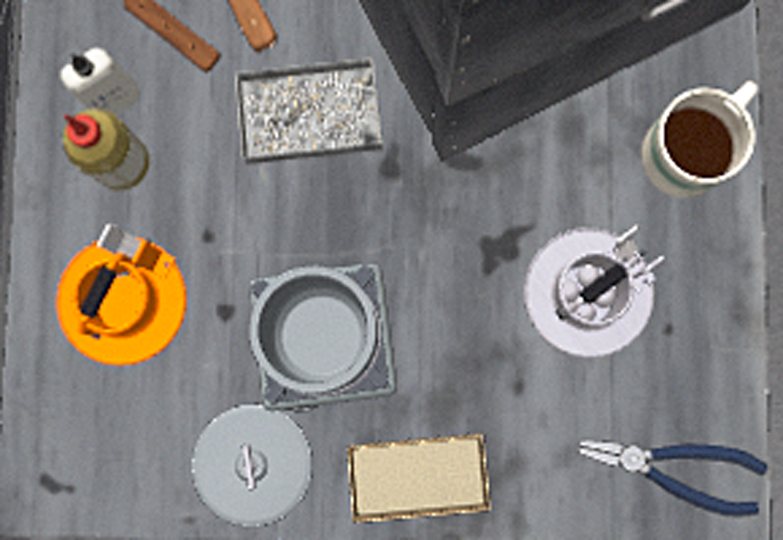

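View pics/side0.png

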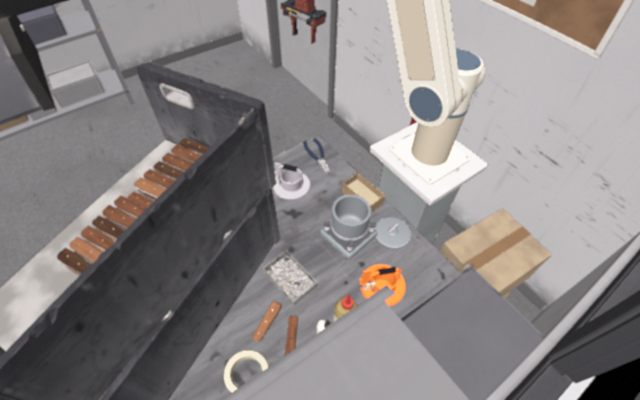

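The white cup stands at about px (378,207) with its release to the right and slightly up. The orange look-alike is at (205,213), the bowl at (280,222), and a tall dark cabinet sits behind. Next I'll measure from depth.

```bash
cat >> h.py <<'E'
def circ(P):
    h=cv2.convexHull((P[:,:2]*1000).astype(np.float32))
    (x,y),rad=cv2.minEnclosingCircle(h); return round(x,1),round(y,1),round(rad,1)
def fitc(P):
    A=np.c_[2*P[:,:2],np.ones(len(P))]; s=np.linalg.lstsq(A,(P[:,:2]**2).sum(1),rcond=None)[0]; return s[:2].round(4),np.sqrt(s[2]+s[0]**2+s[1]**2).round(4)
E
python3 - <<'E'
from h import *
for c in("top","side"):
    im,d=cams.camera(c); P=cloud(c,d)
    def near(x,y,r,z0,z1): return P[(np.hypot(P[:,0]-x,P[:,1]-y)<r)&(P[:,2]>z0)&(P[:,2]<z1)]
    Q=near(.51,-.14,.09,.026,.042); print(c,'collar',circ(Q),Q.mean(0).round(3),len(Q))
    Q=near(.51,-.14,.09,.105,.13); print('bar',len(Q),np.median(Q,0).round(4)); 
    if len(Q)>3: v=np.linalg.svd(Q[:,:2]-Q[:,:2].mean(0))[2][0]; print('yaw',np.degrees(np.arctan2(v[1],v[0])),circ(Q))
    Q=near(.51,-.14,.09,.068,.09); print('tube top/plates',len(Q),circ(Q))
    Q=near(.465,.11,.07,.13,.155); print('rim',len(Q),circ(Q),fitc(Q),Q[:,2].mean())
    print('floor bench z',np.median(near(.45,-.02,.03,-.05,.05)[:,2]))
    Q=P[(P[:,0]>.3)&(P[:,0]<.75)&(abs(P[:,1])<.3)&(P[:,2]>.2)]; print('tall',len(Q),Q.min(0) if len(Q) else '',Q.max(0) if len(Q) else '')
    for m in masks_of(c,"bail")[:2]:
        Q=cloud(c,d,m["region"]); print('bailmask',m["conf"],m["bbox"],len(Q),np.median(Q,0))
    for m in masks_of(c,"release_tab")[:3]:
        Q=cloud(c,d,m["region"]); print('tab',m["conf"],m["bbox"],len(Q),np.median(Q,0))
E
```

```text
top collar (509.3, -141.1, 62.3) [ 0.505 -0.135  0.034] 1155
bar 167 [ 0.5102 -0.1409  0.119 ]
yaw 125.80501716450364 (512.4, -148.9, 47.7)
tube top/plates 170 (518.2, -144.6, 49.4)
rim 507 (465.4, 110.4, 54.0) (array([0.4652, 0.1099]), np.float64(0.0498)) 0.1392579136592702
floor bench z -0.0001578023575654619
tall 10402 [ 0.62822064 -0.24362079  0.20014183] [0.74999223 0.06148774 0.50442766]
bailmask 0.9 [352.4, 183.6, 48.0, 48.0] 1711 [ 0.50708056 -0.13859219  0.03501725]
bailmask 0.7 [181.4, 185.2, 45.1, 50.0] 1835 [0.49724472 0.29690011 0.03531435]
tab 0.55 [193.9, 181.8, 17.6, 12.8] 116 [0.54686227 0.29577816 0.07335186]
side collar (507.3, -137.1, 61.2) [ 0.513 -0.122  0.036] 472
bar 110 [ 0.5106 -0.139   0.1186]
yaw 123.1909703859266 (506.6, -150.8, 49.4)
tube top/plates 149 (508.9, -149.0, 49.6)
rim 435 (462.8, 111.3, 55.2) (array([0.4644, 0.1124]), np.float64(0.05)) 0.139139238143118
floor bench z 0.0021388533898184514
tall 8060 [ 0.62627803 -0.24016538  0.20003197] [0.7499865  0.06301596 0.50494641]
bailmask 0.91 [361.6, 263.8, 44.8, 44.2] 1166 [0.49237122 0.2979154  0.03818653]
bailmask 0.69 [274.6, 165.6, 37.1, 35.2] 1011 [ 0.51530408 -0.13151114  0.04289713]
tab 0.5 [361.6, 284.3, 14.6, 4.2] 72 [0.54826063 0.29704876 0.07843583]
tab 0.19 [265.9, 250.0, 50.7, 56.7] 1616 [0.68344214 0.13039737 0.01154713]
```

```bash
cat >> h.py <<'E'
def bar(c,x,y,z=.119,tol=.014):
    im,d=cams.camera(c); P=cloud(c,d); I=im[d>0].astype(int)
    k=(np.hypot(P[:,0]-x,P[:,1]-y)<.06)&(abs(P[:,2]-z)<tol)&(I.max(1)<85)
    Q=P[k]; v=np.linalg.svd(Q[:,:2]-Q[:,:2].mean(0))[2][0]; v*=np.sign(v[0])
    return len(Q),((Q.max(0)+Q.min(0))/2).round(4),Q.mean(0).round(4),np.degrees(np.arctan2(v[1],v[0])).round(1)
def tool(tx,ty,tz,yawx):
    """rel. move from current pose to TCP target with tool down, tool x at yaw deg; in tool-axis mm (with current axes)"""
    s=monitor.read_state(); Rm=q2R(s["eef_rot"]); p=np.array(s["tool_pos"])
    a=np.radians(yawx); Rt=np.array([[np.cos(a),np.sin(a),0],[np.sin(a),-np.cos(a),0],[0,0,-1]])
    print('t',round(s["t"],2),'shift now-axes mm',(Rm.T@(np.array([tx,ty,tz])-p)*1000).round(1),'turn',R.from_matrix(Rm.T@Rt).as_rotvec().round(3),'shift in target axes',(Rt.T@(np.array([tx,ty,tz])-p)*1000).round(1),'yaw now',np.degrees(np.arctan2(Rm[1,0],Rm[0,0])).round(1))
E
python3 - <<'E'
from h import *
for c in("top","side"): print(bar(c,.51,-.14))
im,d=cams.camera("top");P=cloud("top",d);Q=P[(P[:,2]>.2)&(P[:,0]>.5)&(P[:,0]<.8)&(P[:,1]<.1)]
print('cab closest',np.linalg.norm(Q[:,:2]-[.51,-.14],axis=1).min(), Q[np.linalg.norm(Q[:,:2]-[.51,-.14],axis=1).argmin()])
tool(.51,-.14,.24,128); tool(.51,-.14,.24,-52)
E
```

```text
(104, array([ 0.5088, -0.139 ,  0.1203]), array([ 0.5087, -0.1389,  0.1204]), np.float64(-52.6))
(55, array([ 0.508 , -0.1363,  0.1185]), array([ 0.5099, -0.1371,  0.1208]), np.float64(-54.4))
cab closest 0.16789750057410383 [ 0.66388835 -0.07285875  0.46711689]
t 1.45 shift now-axes mm [ 463.9 -371.1  -17.3] turn [-0.     0.    -2.001] shift in target axes [143.7 576.5 -17.3] yaw now 13.3
t 1.45 shift now-axes mm [ 463.9 -371.1  -17.3] turn [0.   0.   1.14] shift in target axes [-143.7 -576.5  -17.3] yaw now 13.3
```

```bash
python3 -m jog '[31,-24.7,0,0,0,0,1, 31,-24.7,0,0,0,0,1, 31,-24.7,0,0,0,0,1, 31,-24.7,0,0,0,0,1, 31,-24.7,0,0,0,0,1, 31,-24.7,0,0,0,0,1, 31,-24.7,0,0,0,0,1, 31,-24.7,0,0,0,0,1, 31,-24.7,0,0,0,0,1, 31,-24.7,0,0,0,0,1, 31,-24.7,0,0,0,0,1, 31,-24.7,0,0,0,0,1, 31,-24.7,0,0,0,0,1, 31,-24.7,0,0,0,0,1, 30,-25,0,0,0,0,1, 0,0,0,0,0,-0.12,1, 0,0,0,0,0,-0.12,1]'
python3 -m jog '[0,0,0,0,0,-0.12,1, 0,0,0,0,0,-0.12,1, 0,0,0,0,0,-0.12,1, 0,0,0,0,0,-0.12,1, 0,0,0,0,0,-0.12,1, 0,0,0,0,0,-0.12,1, 0,0,0,0,0,-0.12,1, 0,0,0,0,0,-0.12,1, 0,0,0,0,0,-0.12,1, 0,0,0,0,0,-0.12,1, 0,0,0,0,0,-0.12,1, 0,0,0,0,0,-0.12,1, 0,0,0,0,0,-0.12,1, 0,0,0,0,0,-0.12,1, 0,0,0,0,0,-0.065,1, 0,0,0,0,0,0,1, 0,0,0,0,0,0,1]'
python3 - <<'E'
from h import *
tool(.5095,-.139,.095,127)
im,d=cams.camera("side"); save('s1.png',cv2.resize(im[60:300,180:500],None,fx=2.5,fy=2.5,interpolation=cv2.INTER_CUBIC))
E
```

```text
t: 2.87
tool_pos: [0.5115, -0.1382, 0.2227]
eef_rot: [0.0, 0.971, 0.239, 0.0]
ft_force: [-0.5, -0.6, -0.2]
finger_gap: 0.0881
grasp_force: 0.0
t: 4.28
tool_pos: [0.5101, -0.1403, 0.2227]
eef_rot: [0.0, 0.447, 0.895, 0.0]
ft_force: [0.1, 0.3, -0.2]
finger_gap: 0.0876
grasp_force: 0.0
t 4.28 shift now-axes mm [  1.4   0.2 127.7] turn [ 0.     0.    -0.001] shift in target axes [  1.4   0.3 127.7] yaw now 126.9
```

View pics/s1.png

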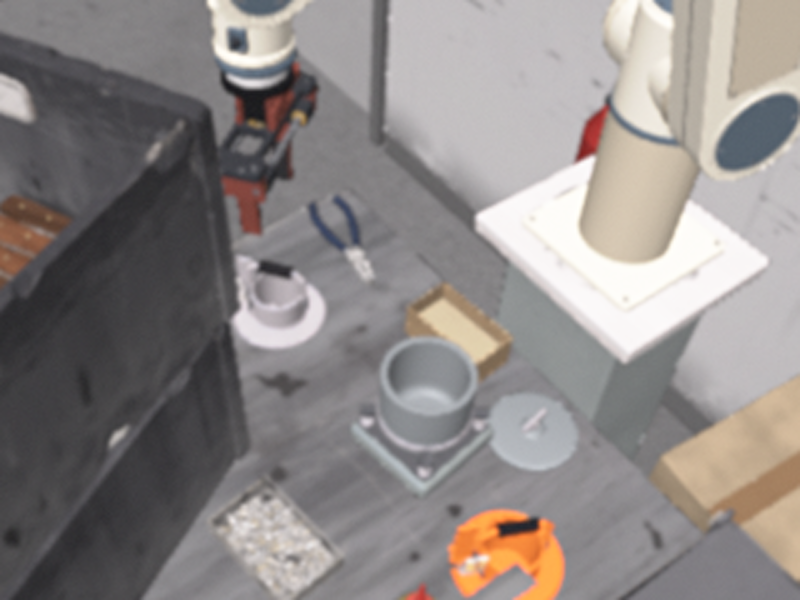

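The side view shows the gripper above the white cup, at crop (280,290), with the way down clear. I'll descend and take the bail.

```bash
python3 -m jog '[1.4,0,20,0,0,0,1, 0,0,25,0,0,0,1, 0,0,25,0,0,0,1, 0,0,20,0,0,0,1, 0,0,15,0,0,0,1, 0,0,12,0,0,0,1, 0,0,10,0,0,0,1, 0,0,0,0,0,0,1, 0,0,0,0,0,0,-1, 0,0,0,0,0,0,-1, 0,0,0,0,0,0,-1, 0,0,0,0,0,0,-1, 0,0,0,0,0,0,-1, 0,0,0,0,0,0,-1, 0,0,0,0,0,0,-1, 0,0,0,0,0,0,-1]'
```

```text
t: 5.67
tool_pos: [0.5094, -0.1392, 0.0958]
eef_rot: [0.0, 0.446, 0.895, 0.0]
ft_force: [-0.1, -0.3, 0.6]
finger_gap: 0.038
grasp_force: 0.0
```

```bash
python3 -m jog '[0,0,0,0,0,0,-1, 0,0,0,0,0,0,-1, 0,0,0,0,0,0,-1, 0,0,0,0,0,0,-1, 0,0,0,0,0,0,-1, 0,0,0,0,0,0,-1]'; python3 -m jog '[0,0,-2,0,0,0,-1, 0,0,-6,0,0,0,-1, 0,0,-12,0,0,0,-1, 0,0,-18,0,0,0,-1, 0,0,-20,0,0,0,-1, 0,0,-20,0,0,0,-1, 0,0,-20,0,0,0,-1, 0,0,-20,0,0,0,-1, 0,0,-18,0,0,0,-1, 0,0,-10,0,0,0,-1, 0,0,-4,0,0,0,-1, 0,0,0,0,0,0,-1]'
python3 - <<'E'
from h import *
im,d=cams.camera("side"); P=cloud("side",d)
s=monitor.read_state(); print(s["tool_pos"],s["finger_gap"],s["grasp_force"],s["ft_force"])
save('s2.png',cv2.resize(im[60:260,200:440],None,fx=3,fy=3,interpolation=cv2.INTER_CUBIC))
E
```

```text
t: 6.17
tool_pos: [0.5092, -0.1391, 0.0956]
eef_rot: [-0.0, 0.446, 0.895, 0.0]
ft_force: [0.7, -0.6, 0.3]
finger_gap: 0.0136
grasp_force: 30.0
t: 7.17
tool_pos: [0.5094, -0.1392, 0.2462]
eef_rot: [0.0, 0.446, 0.895, 0.0]
ft_force: [0.0, -0.4, -5.7]
finger_gap: 0.0141
grasp_force: 30.0
[ 0.50888645 -0.13902399  0.2452133 ] 0.013928198298680363 29.97969388961792 [-0.22323087 -0.385862   -5.69845581]
```

View pics/s2.png

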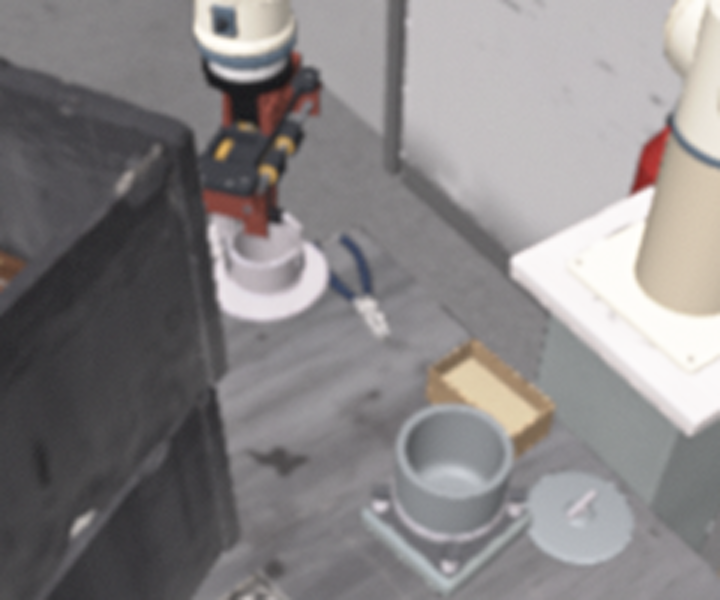

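The cup hangs upright in the gripper, with crop collar at (270,285) and the bowl at (455,445). I'll carry it over the bowl.

```bash
python3 -m jog '[3,1.5,-4,0,0,0,-1, 7,3.6,-4,0,0,0,-1, 11,5.6,-4,0,0,0,-1, 15,7.6,-4,0,0,0,-1, 18,9.2,-4,0,0,0,-1, 18,9.2,-4,0,0,0,-1, 18,9.2,0,0,0,0,-1, 18,9.2,0,0,0,0,-1, 18,9.2,0,0,0,0,-1, 18,9.2,0,0,0,0,-1, 18,9.2,0,0,0,0,-1, 18,9.2,0,0,0,0,-1, 15,7.6,0,0,0,0,-1, 12,6.1,0,0,0,0,-1, 9,4.6,0,0,0,0,-1, 6,3.1,0,0,0,0,-1, 3,1.5,0,0,0,0,-1, 1,0.5,0,0,0,0,-1, 0,0,0,0,0,0,-1, 0,0,0,0,0,0,-1]'
python3 - <<'E'
from h import *
s=monitor.read_state(); print(s["tool_pos"],s["ft_force"],s["grasp_force"])
tool(.465,.111,.205,127)
z0=s["tool_pos"][2]-.095
for c in("side","top"):
    im,d=cams.camera(c); P=cloud(c,d)
    k=(np.hypot(P[:,0]-.465,P[:,1]-.111)<.085)&(abs(P[:,2]-z0-.034)<.006); Q=P[k]; print(c,len(Q),circ(Q),Q[:,2].mean()-z0)
    save(c+'3.png',cv2.resize(im[120:300,200:440],None,fx=3,fy=3,interpolation=cv2.INTER_CUBIC))
    pl=np.linalg.lstsq(np.c_[Q[:,:2]-[.465,.111],np.ones(len(Q))],Q[:,2],rcond=None)[0]; print('tilt',pl)
E
```

```text
t: 8.88
tool_pos: [0.4651, 0.1103, 0.2696]
eef_rot: [0.0, 0.446, 0.895, -0.0]
ft_force: [0.4, 0.5, -5.6]
finger_gap: 0.0138
grasp_force: 30.0
[0.46511229 0.11025495 0.26963702] [ 0.43792372  0.47345074 -5.58000425] 29.979794025421143
t 8.88 shift now-axes mm [ 0.7  0.4 64.6] turn [-0.     0.     0.001] shift in target axes [ 0.7  0.4 64.6] yaw now 127.0
side 707 (463.3, 111.1, 61.9) 0.03551421306411773
tilt [0.00662984 0.00829688 0.20994534]
top 203 (456.7, 105.1, 61.0) 0.03390972757939645
tilt [0.0452829  0.00675864 0.21031509]
```

View pics/side3.png

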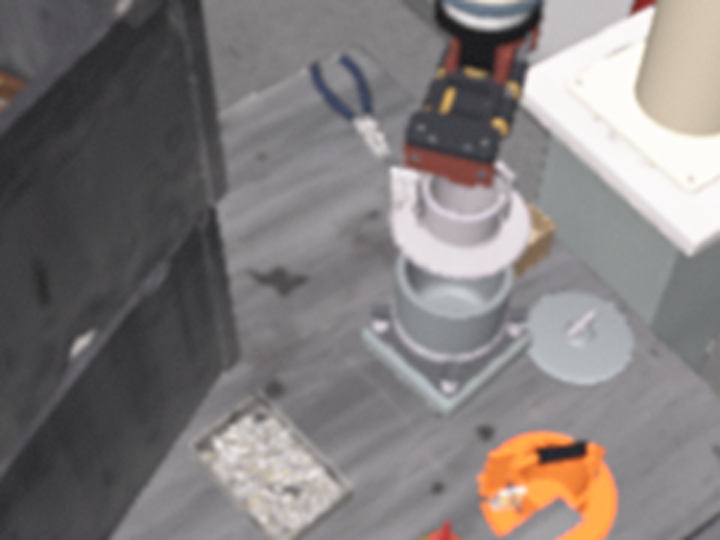

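The cup hangs centred over the bowl and level, with crop collar at (460,225) and the bowl under it. I'll lower it.

```bash
python3 -m jog '[0.5,0.4,4,0,0,0,-1, 0,0,8,0,0,0,-1, 0,0,10,0,0,0,-1, 0,0,10,0,0,0,-1, 0,0,9,0,0,0,-1, 0,0,7,0,0,0,-1, 0,0,5,0,0,0,-1, 0,0,3,0,0,0,-1, 0,0,2,0,0,0,-1, 0,0,2,0,0,0,-1, 0,0,1,0,0,0,-1, 0,0,0,0,0,0,-1, 0,0,0,0,0,0,-1]'
```

```text
t: 10.07
tool_pos: [0.4653, 0.1114, 0.2089]
eef_rot: [0.0, 0.446, 0.895, 0.0]
ft_force: [0.3, 0.2, -6.2]
finger_gap: 0.014
grasp_force: 30.0
```

```bash
python3 -m jog '[0,0,1.5,0,0,0,-1, 0,0,1,0,0,0,-1, 0,0,0.8,0,0,0,-1, 0,0,0,0,0,0,-1, 0,0,0,0,0,0,-1]'
```

```text
t: 10.48
tool_pos: [0.4651, 0.1113, 0.2056]
eef_rot: [0.0, 0.446, 0.895, 0.0]
ft_force: [-1.2, 0.6, -1.4]
finger_gap: 0.0137
grasp_force: 30.0
```

```bash
python3 -m jog '[0,0,0,0,0,0,1, 0,0,0,0,0,0,1, 0,0,0,0,0,0,1, 0,0,0,0,0,0,1, 0,0,0,0,0,0,1, 0,0,0,0,0,0,1, 0,0,0,0,0,0,1, 0,0,0,0,0,0,1, 0,0,0,0,0,0,1, 0,0,-8,0,0,0,1, 0,0,-16,0,0,0,1, 0,0,-20,0,0,0,1, -10,0,-16,0,0,0,1, -15,0,0,0,0,0,1, -12,0,0,0,0,0,1, -8,0,0,0,0,0,1, -2,0,0,0,0,0,1, 0,0,0,0,0,0,1]'
python3 - <<'E'
from h import *
for c in("side","top"):
    im,d=cams.camera(c); P=cloud(c,d)
    k=(np.hypot(P[:,0]-.465,P[:,1]-.111)<.085)&(abs(P[:,2]-.144)<.006); Q=P[k]; print(c,len(Q),circ(Q),np.median(Q[:,2]))
    try: print(bar(c,.465,.111,.229))
    except Exception as e: print(e)
    for l in landmark_of(c,"squeeze")[:2]+landmark_of(c,"bail")[:2]: print(round(l["conf"],2),onplane(c,[l["point"]],.198)[0].round(4),onplane(c,[l["point"]],.224)[0].round(4))
    save(c+'4.png',cv2.resize(im[140:280,220:400],None,fx=4,fy=4,interpolation=cv2.INTER_CUBIC))
s=monitor.read_state(); print(s["tool_pos"],s["ft_force"],s["finger_gap"],s["t"])
E
```

```text
t: 11.98
tool_pos: [0.4932, 0.0733, 0.2648]
eef_rot: [-0.001, 0.446, 0.895, -0.0]
ft_force: [-0.6, 0.4, 0.5]
finger_gap: 0.0879
grasp_force: 0.0
side 647 (463.3, 112.9, 61.6) 0.14612594898880804
(70, array([0.4664, 0.1136, 0.2294]), array([0.4669, 0.1138, 0.2302]), np.float64(-54.3))
0.83 [0.5792 0.3171 0.198 ] [0.5898 0.3251 0.224 ]
0.79 [0.4869 0.0712 0.198 ] [0.5007 0.0879 0.224 ]
0.75 [0.4543 0.1067 0.198 ] [0.4693 0.1221 0.224 ]
0.55 [0.5357 0.3337 0.198 ] [0.5478 0.3411 0.224 ]
top 658 (450.3, 119.6, 58.0) 0.14407192365770555
(101, array([0.4616, 0.1153, 0.2289]), array([0.4608, 0.1158, 0.2297]), np.float64(-54.7))
0.65 [0.5222 0.2466 0.198 ] [0.5188 0.2402 0.224 ]
0.55 [0.4585 0.0982 0.198 ] [0.457  0.0962 0.224 ]
0.84 [0.4653 0.1058 0.198 ] [0.4636 0.1036 0.224 ]
0.6 [0.4901 0.2736 0.198 ] [0.4877 0.2665 0.224 ]
[0.49322942 0.07406035 0.26530984] [ 0.5531235  -0.56095767 -0.10170098] 0.08775215186250547 12.3833
```

View pics/side4.png

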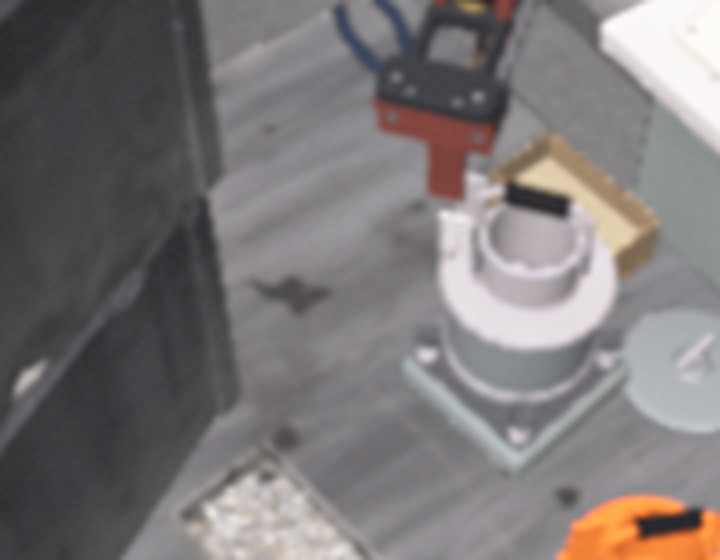

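The cup rests on the rim, with crop collar at (528,290) and the open fingers above the tab and post. I'll go down and squeeze.

```bash
python3 -m jog '[0,1.5,10,0,0,0,1, 0,0,18,0,0,0,1, 0,0,20,0,0,0,1, 0,0,16,0,0,0,1, 0,0,12,0,0,0,1, 0,0,7,0,0,0,1, 0,0,3,0,0,0,1, 0,0,0,0,0,0,1, 0,0,0,0,0,0,-0.2, 0,0,0,0,0,0,-0.4, 0,0,0,0,0,0,-0.6, 0,0,0,0,0,0,-0.6, 0,0,0,0,0,0,-0.6, 0,0,0,0,0,0,-1, 0,0,0,0,0,0,-1, 0,0,0,0,0,0,-1, 0,0,0,0,0,0,-1, 0,0,0,0,0,0,-1, 0,0,0,0,0,0,-1, 0,0,0,0,0,0,-1]'
```

```text
t: 14.05
tool_pos: [0.4941, 0.0739, 0.1799]
eef_rot: [-0.0, 0.445, 0.895, -0.001]
ft_force: [-4.1, -5.6, 7.6]
finger_gap: 0.0307
grasp_force: 30.1
```

```bash
python3 -m jog '[0,0,0,0,0,0,-1, 0,0,0,0,0,0,-1, 0,0,0,0,0,0,-1, 0,0,0,0,0,0,-1, 0,0,0,0,0,0,-1, 0,0,0,0,0,0,-1, 0,0,0,0,0,0,-1, 0,0,0,0,0,0,-1, 0,0,0,0,0,0,-1, 0,0,0,0,0,0,-1, 0,0,0,0,0,0,-1, 0,0,0,0,0,0,-1]'
python3 - <<'E'
from h import *
for c in("side","top"):
    im,d=cams.camera(c)
    for k in range(4):
        for l in landmark_of(c,f"ball{k}_center")[:2]: print(c,k,round(l["conf"],2),np.round(l["point"]))
    save(c+'5.png',cv2.resize(im[160:260,240:380],None,fx=5,fy=5,interpolation=cv2.INTER_CUBIC))
    P=cloud(c,d);k=(np.hypot(P[:,0]-.465,P[:,1]-.111)<.085)&(abs(P[:,2]-.144)<.008); Q=P[k]; print(circ(Q),np.median(Q[:,2]))
    q=P[np.hypot(P[:,0]-.465,P[:,1]-.112)<.022]; print('inside z',np.sort(q[:,2])[:40:4].round(3))
E
```

```text
t: 15.05
tool_pos: [0.4941, 0.0739, 0.1799]
eef_rot: [-0.0, 0.445, 0.895, -0.001]
ft_force: [-5.0, -5.2, 7.9]
finger_gap: 0.0306
grasp_force: 30.1
(463.6, 113.8, 61.5) 0.14642062951818413
inside z [0.22  0.223 0.224 0.226 0.226 0.228 0.228 0.229 0.23  0.231]
top 0 0.53 [273. 217.]
top 2 0.52 [417. 152.]
top 3 0.5 [273. 229.]
(449.9, 103.0, 53.1) 0.14478132746070727
inside z [0.047 0.064 0.066 0.067 0.081 0.083 0.084 0.085 0.085 0.086]
```

View pics/side5.png

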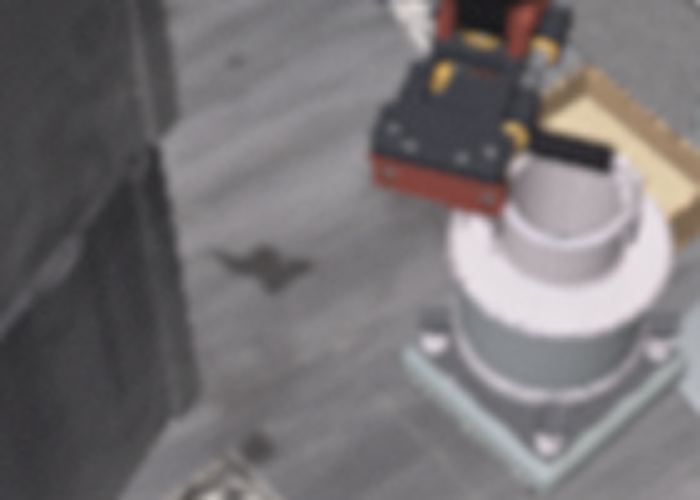

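View pics/top5.png

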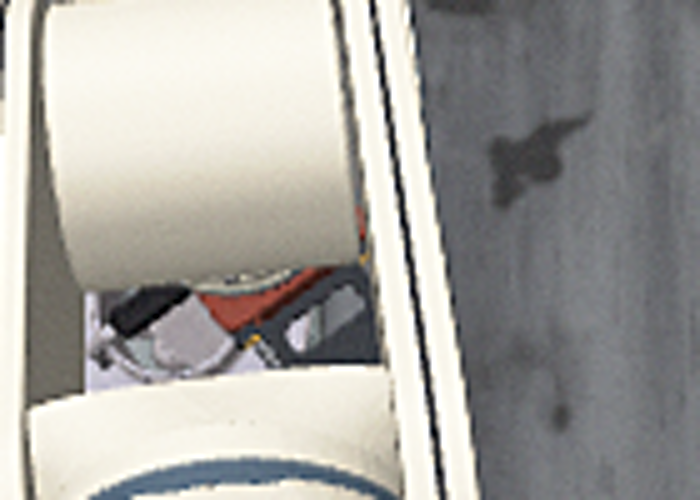

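The top view looks through the cup: the pale door is tilted down at crop (190,330), bowl floor shows through the gap at (140,350), and no balls are left on the door. I'll measure the door angle.

```bash
python3 - <<'E'
from h import *
im,d=cams.camera("top"); P=cloud("top",d)
a=np.radians(-53); L=(P-[.465,.112,.110]); l=np.c_[L[:,0]*np.cos(a)+L[:,1]*np.sin(a),-L[:,0]*np.sin(a)+L[:,1]*np.cos(a),L[:,2]]*1000
k=(np.hypot(l[:,0],l[:,1])<34)&(l[:,2]<8); q=l[k]; print(len(q)); print(q[np.argsort(q[:,0])].round(0).tolist())
w=q[q[:,2]>-50]; print(np.linalg.lstsq(np.c_[w[:,:2],np.ones(len(w))],w[:,2],rcond=None)[0])
E
```

```text
197
[[-33.0, 5.0, -64.0], [-32.0, 2.0, -65.0], [-32.0, 11.0, -64.0], [-31.0, -2.0, -59.0], [-31.0, 8.0, -65.0], [-31.0, -5.0, -62.0], [-31.0, 4.0, -63.0], [-30.0, 1.0, -67.0], [-30.0, 10.0, -66.0], [-29.0, -3.0, -63.0], [-29.0, 6.0, -63.0], [-29.0, -7.0, -63.0], [-29.0, 2.0, -64.0], [-28.0, 8.0, 1.0], [-28.0, -1.0, -63.0], [-28.0, 8.0, -66.0], [-27.0, -5.0, -59.0], [-27.0, 5.0, -65.0], [-27.0, -8.0, -66.0], [-27.0, 1.0, -63.0], [-26.0, -2.0, -65.0], [-26.0, 7.0, -66.0], [-26.0, 9.0, -52.0], [-25.0, 3.0, -61.0], [-24.0, -8.0, -44.0], [-24.0, -11.0, -48.0], [-24.0, -13.0, -59.0], [-24.0, -2.0, -49.0], [-24.0, 5.0, -64.0], [-23.0, 7.0, -48.0], [-23.0, -6.0, -46.0], [-23.0, -9.0, -47.0], [-22.0, 0.0, -50.0], [-22.0, -12.0, -46.0], [-22.0, 9.0, -46.0], [-22.0, 3.0, -63.0], [-22.0, -16.0, -48.0], [-21.0, 6.0, -49.0], [-21.0, -4.0, -40.0], [-21.0, -7.0, -45.0], [-20.0, -11.0, -39.0], [-20.0, -2.0, -43.0], [-20.0, -14.0, -43.0], [-20.0, 7.0, -43.0], [-20.0, 5.0, -53.0], [-19.0, -6.0, -41.0], [-19.0, -9.0, -40.0], [-19.0, 0.0, -45.0], [-19.0, -12.0, -47.0], [-18.0, 9.0, -44.0], [-18.0, -15.0,
[... 2413 characters left out ...]
 [5.0, -17.0, -9.0], [5.0, 4.0, -11.0], [6.0, -8.0, -12.0], [6.0, -20.0, -8.0], [6.0, 0.0, -7.0], [6.0, -11.0, -12.0], [7.0, -3.0, -10.0], [7.0, -15.0, -11.0], [7.0, 6.0, -10.0], [7.0, -6.0, -9.0], [7.0, -18.0, -10.0], [7.0, 2.0, -10.0], [8.0, -10.0, -9.0], [8.0, -21.0, -12.0], [8.0, -1.0, -7.0], [8.0, -13.0, -11.0], [8.0, -4.0, -12.0], [9.0, -16.0, -6.0], [9.0, 4.0, -7.0], [9.0, -8.0, -10.0], [9.0, -20.0, -8.0], [9.0, 1.0, -9.0], [9.0, -11.0, -10.0], [10.0, -2.0, -9.0], [10.0, -14.0, -9.0], [10.0, -6.0, -6.0], [11.0, -18.0, -7.0], [11.0, 3.0, -7.0], [11.0, -9.0, -8.0], [11.0, -21.0, -8.0], [11.0, -0.0, -9.0], [11.0, -12.0, -7.0], [12.0, -19.0, -5.0]]
[  1.09368379   0.16367295 -15.14277534]
```

The door is only about 0.7 rad open. It is probably resting on balls below it, since there is an 8 N upward reaction. I'll let it shut so the balls can settle, then squeeze again.

```bash
python3 -m jog '[0,0,0,0,0,0,0.15, 0,0,0,0,0,0,0.15, 0,0,0,0,0,0,0.15, 0,0,0,0,0,0,0.15, 0,0,0,0,0,0,0.15, 0,-1,0,0,0,0,0.15, 0,0,0,0,0,0,0.15, 0,0,0,0,0,0,-1, 0,0,0,0,0,0,-1, 0,0,0,0,0,0,-1, 0,0,0,0,0,0,-1, 0,0,0,0,0,0,-1, 0,0,0,0,0,0,-1, 0,0,0,0,0,0,-1, 0,0,0,0,0,0,-1, 0,0,0,0,0,0,-1, 0,0,0,0,0,0,-1]'
cat >> h.py <<'E'
def inside(cx=.465,cy=.112):
    im,d=cams.camera("top"); P=cloud("top",d)
    a=np.radians(-53); L=(P-[cx,cy,.110]); l=np.c_[L[:,0]*np.cos(a)+L[:,1]*np.sin(a),-L[:,0]*np.sin(a)+L[:,1]*np.cos(a),L[:,2]]*1000
    k=(np.hypot(l[:,0],l[:,1])<34)&(l[:,2]<25); q=l[k]
    for x in range(-34,34,4):
        w=q[(q[:,0]>=x)&(q[:,0]<x+4)]
        if len(w): print(x+2,len(w),'z med/min/max',np.median(w[:,2]).round(),w[:,2].min().round(),w[:,2].max().round(),'y',w[:,1].min().round(),w[:,1].max().round())
E
python3 - <<'E'
from h import *
inside()
E
```

```text
t: 17.02
tool_pos: [0.4941, 0.0738, 0.18]
eef_rot: [0.0, 0.446, 0.895, 0.0]
ft_force: [-1.0, -3.2, 6.5]
finger_gap: 0.0306
grasp_force: 30.1
-32 7 z med/min/max -63.0 -66.0 -62.0 y -5.0 11.0
-28 17 z med/min/max -62.0 -65.0 17.0 y -8.0 11.0
-24 12 z med/min/max -50.0 -64.0 -43.0 y -11.0 9.0
-20 17 z med/min/max -44.0 -65.0 19.0 y -14.0 22.0
-16 20 z med/min/max -25.0 -61.0 23.0 y -18.0 29.0
-12 19 z med/min/max -24.0 -25.0 -20.0 y -22.0 6.0
-8 20 z med/min/max -20.0 -22.0 -15.0 y -21.0 6.0
-4 22 z med/min/max -16.0 -22.0 -14.0 y -23.0 7.0
0 18 z med/min/max -15.0 -17.0 -12.0 y -22.0 5.0
4 22 z med/min/max -12.0 -16.0 -8.0 y -22.0 6.0
8 20 z med/min/max -9.0 -12.0 -4.0 y -21.0 6.0
12 7 z med/min/max -6.0 -7.0 -2.0 y -21.0 2.0
```

Same gap as before, so the limit may be leverage, with the pads pressing low on the tab. I'll regrip 8 mm higher.

```bash
python3 -m jog '[0,0,0,0,0,0,0.15, 0,0,0,0,0,0,0.15, 0,0,0,0,0,0,0.15, 0,0,0,0,0,0,0.15, 0,-0.5,-4,0,0,0,0.15, 0,0,-4,0,0,0,0.15, 0,0,0,0,0,0,0.15, 0,0,0,0,0,0,-1, 0,0,0,0,0,0,-1, 0,0,0,0,0,0,-1, 0,0,0,0,0,0,-1, 0,0,0,0,0,0,-1, 0,0,0,0,0,0,-1, 0,0,0,0,0,0,-1, 0,0,0,0,0,0,-1, 0,0,0,0,0,0,-1, 0,0,0,0,0,0,-1]'
python3 - <<'E'
from h import *
inside()
E
```

```text
t: 18.48
tool_pos: [0.4939, 0.0731, 0.1887]
eef_rot: [0.001, 0.446, 0.895, -0.0]
ft_force: [-3.8, -5.5, 12.6]
finger_gap: 0.0288
grasp_force: 30.3
-32 6 z med/min/max -62.0 -65.0 -59.0 y -2.0 13.0
-28 18 z med/min/max -62.0 -68.0 20.0 y -8.0 11.0
-24 14 z med/min/max -48.0 -66.0 -43.0 y -12.0 10.0
-20 17 z med/min/max -44.0 -68.0 24.0 y -15.0 21.0
-16 22 z med/min/max -45.0 -53.0 12.0 y -18.0 23.0
-12 16 z med/min/max -41.0 -52.0 -33.0 y -17.0 10.0
-8 19 z med/min/max -30.0 -41.0 -26.0 y -20.0 7.0
-4 21 z med/min/max -26.0 -29.0 -22.0 y -22.0 8.0
0 21 z med/min/max -22.0 -26.0 -19.0 y -22.0 8.0
4 20 z med/min/max -18.0 -21.0 -14.0 y -22.0 6.0
8 20 z med/min/max -13.0 -17.0 -11.0 y -21.0 6.0
12 10 z med/min/max -10.0 -15.0 -6.0 y -21.0 7.0
```

Higher helps: the door is now at about 0.8 rad. I'll go 7 mm higher again.

```bash
python3 -m jog '[0,0,0,0,0,0,0.15, 0,0,0,0,0,0,0.15, 0,0,0,0,0,0,0.15, 0,0,0,0,0,0,0.15, 0,-1,-4,0,0,0,0.15, 0,0,-3,0,0,0,0.15, 0,0,0,0,0,0,0.15, 0,0,0,0,0,0,-1, 0,0,0,0,0,0,-1, 0,0,0,0,0,0,-1, 0,0,0,0,0,0,-1, 0,0,0,0,0,0,-1, 0,0,0,0,0,0,-1, 0,0,0,0,0,0,-1, 0,0,0,0,0,0,-1, 0,0,0,0,0,0,-1, 0,0,0,0,0,0,-1, 0,0,0,0,0,0,-1, 0,0,0,0,0,0,-1]'
python3 - <<'E'
from h import *
inside()
im,d=cams.camera("top");save('top6.png',cv2.resize(im[210:240,250:300],None,fx=12,fy=12,interpolation=cv2.INTER_CUBIC))
E
```

```text
t: 20.12
tool_pos: [0.4923, 0.0717, 0.1954]
eef_rot: [0.0, 0.445, 0.895, -0.001]
ft_force: [-5.3, -9.5, 13.8]
finger_gap: 0.0261
grasp_force: 30.8
-32 3 z med/min/max -65.0 -66.0 -62.0 y 1.0 8.0
-28 18 z med/min/max -62.0 -64.0 25.0 y -9.0 11.0
-24 14 z med/min/max -51.0 -64.0 -41.0 y -12.0 9.0
-20 15 z med/min/max -45.0 -60.0 -42.0 y -15.0 7.0
-16 23 z med/min/max -42.0 -61.0 22.0 y -18.0 29.0
-12 19 z med/min/max -45.0 -64.0 -37.0 y -18.0 9.0
-8 22 z med/min/max -47.0 -64.0 -40.0 y -21.0 9.0
-4 20 z med/min/max -63.0 -68.0 -42.0 y -20.0 10.0
0 21 z med/min/max -62.0 -67.0 -42.0 y -22.0 11.0
4 18 z med/min/max -43.0 -65.0 -38.0 y -21.0 11.0
8 19 z med/min/max -35.0 -40.0 -32.0 y -21.0 7.0
12 7 z med/min/max -29.0 -34.0 -27.0 y -19.0 5.0
```

View pics/top6.png

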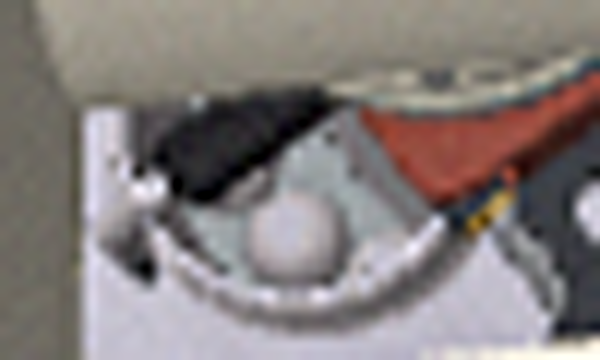

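The door now hangs wide open and a ball lies on the bowl floor at crop (295,235). I'll hold briefly, let it shut, rise clear and look.

```bash
python3 -m jog '[0,0,0,0,0,0,-1, 0,0,0,0,0,0,-1, 0,0,0,0,0,0,-1, 0,0,0,0,0,0,-1, 0,0,0,0,0,0,-1, 0,0,0,0,0,0,-1, 0,0,0,0,0,0,0.2, 0,0,0,0,0,0,0.5, 0,0,0,0,0,0,1, 0,0,0,0,0,0,1, 0,0,0,0,0,0,1, 0,0,0,0,0,0,1, 0,0,0,0,0,0,1, 0,0,-10,0,0,0,1, 0,0,-20,0,0,0,1, 0,0,-25,0,0,0,1, 10,0,-14,0,0,0,1, 20,0,0,0,0,0,1, 15,0,0,0,0,0,1, 2,0,0,0,0,0,1]'
python3 - <<'E'
from h import *
for c in("side","top"):
    try: print(bar(c,.465,.112,.229))
    except Exception as e: print(c,e)
    im,d=cams.camera(c); P=cloud(c,d)
    k=(np.hypot(P[:,0]-.465,P[:,1]-.111)<.085)&(abs(P[:,2]-.144)<.006); Q=P[k]; print(c,len(Q),circ(Q),np.median(Q[:,2]))
inside()
tool(.465,.112,.205,127)
E
```

```text
t: 21.88
tool_pos: [0.4632, 0.1118, 0.2644]
eef_rot: [0.0, 0.445, 0.895, 0.0]
ft_force: [-0.0, -0.4, -0.8]
finger_gap: 0.088
grasp_force: 0.0
(19, array([0.4574, 0.1215, 0.2292]), array([0.458 , 0.1219, 0.2304]), np.float64(-86.0))
side 638 (462.6, 109.2, 61.4) 0.14599044605493028
top zero-size array to reduction operation maximum which has no identity
top 73 (458.5, 101.4, 59.9) 0.1448453994947464
t 22.13 shift now-axes mm [ 1.2  1.2 58.5] turn [0.    0.    0.001] shift in target axes [ 1.2  1.2 58.5] yaw now 127.1h.py:26: RuntimeWarning: Mean of empty slice.
  Q=P[k]; v=np.linalg.svd(Q[:,:2]-Q[:,:2].mean(0))[2][0]; v*=np.sign(v[0])
  ret = um.true_divide(
```

```bash
python3 -m jog '[-3,-1.3,10,0,0,0,1, 0,0,15,0,0,0,1, 0,0,15,0,0,0,1, 0,0,10,0,0,0,1, 0,0,6,0,0,0,1, 0,0,2.5,0,0,0,1, 0,0,0,0,0,0,-1, 0,0,0,0,0,0,-1, 0,0,0,0,0,0,-1, 0,0,0,0,0,0,-1, 0,0,0,0,0,0,-1, 0,0,0,0,0,0,-1, 0,0,0,0,0,0,-1, 0,0,0,0,0,0,-1, 0,0,0,0,0,0,-1, 0,0,0,0,0,0,-1, 0,0,0,0,0,0,-1, 0,0,0,0,0,0,-1, 0,0,0,0,0,0,-1, 0,0,0,0,0,0,-1]'
```

```text
t: 23.8
tool_pos: [0.465, 0.1075, 0.2049]
eef_rot: [-0.0, 0.446, 0.895, -0.0]
ft_force: [-1.2, -0.4, 0.2]
finger_gap: 0.0134
grasp_force: 29.9
```

Bail gripped. I'll lift it straight up.

```bash
python3 -m jog '[0,0,-2,0,0,0,-1, 0,0,-4,0,0,0,-1, 0,0,-8,0,0,0,-1, 0,0,-10,0,0,0,-1, 0,0,-12,0,0,0,-1, 0,0,-12,0,0,0,-1, 0,0,-12,0,0,0,-1, 0,0,-8,0,0,0,-1, 0,0,-4,0,0,0,-1, 0,0,0,0,0,0,-1]'
python3 - <<'E'
from h import *
s=monitor.read_state(); print(s["ft_force"],s["t"]); tool(.485,-.075,.277,127)
im,d=cams.camera("side"); P=cloud("side",d); z0=s["tool_pos"][2]-.095
k=(np.hypot(P[:,0]-.465,P[:,1]-.108)<.085)&(abs(P[:,2]-z0-.034)<.008); Q=P[k]; print(len(Q),circ(Q),np.linalg.lstsq(np.c_[Q[:,:2]-[.465,.111],np.ones(len(Q))],Q[:,2],rcond=None)[0],z0)
E
```

```text
t: 24.63
tool_pos: [0.4656, 0.1076, 0.2781]
eef_rot: [0.001, 0.446, 0.895, 0.001]
ft_force: [0.2, 0.2, -4.0]
finger_gap: 0.0138
grasp_force: 29.9
[ 0.18588098  0.20047554 -4.02310214] 24.6333
t 24.63 shift now-axes mm [-157.4  -94.6    1.1] turn [0.002 0.001 0.001] shift in target axes [-157.5  -94.4    1.1] yaw now 127.1
743 (463.0, 109.8, 61.7) [0.0132254  0.0118553  0.21914051] 0.18313477260206532
```

The measured weight is 4.0 N, so the cup is empty. I'll carry it beside the polisher.

```bash
python3 -m jog '[-3,-1.8,0,0,0,0,-1, -8,-4.8,0,0,0,0,-1, -13,-7.8,0,0,0,0,-1, -18,-10.8,0,0,0,0,-1, -18,-10.8,0,0,0,0,-1, -18,-10.8,0,0,0,0,-1, -18,-10.8,0,0,0,0,-1, -18,-10.8,0,0,0,0,-1, -16,-9.6,0,0,0,0,-1, -12,-7.2,0,0,0,0,-1, -8,-4.8,0,0,0,0,-1, -5,-3,0,0,0,0,-1, -2,-1.2,0,0,0,0,-1, 0,0,0,0,0,0,-1, 0,0,0,0,0,0,-1]'
python3 -m jog '[0,0,6,0,0,0,-1, 0,0,14,0,0,0,-1, 0,0,20,0,0,0,-1, 0,0,24,0,0,0,-1, 0,0,24,0,0,0,-1, 0,0,24,0,0,0,-1, 0,0,20,0,0,0,-1, 0,0,16,0,0,0,-1, 0,0,12,0,0,0,-1, 0,0,8,0,0,0,-1, 0,0,5,0,0,0,-1, 0,0,3,0,0,0,-1, 0,0,2,0,0,0,-1, 0,0,0,0,0,0,-1, 0,0,0,0,0,0,-1]'
python3 - <<'E'
from h import *
im,d=cams.camera("top"); save('top7.png',cv2.resize(im[120:300,180:440],None,fx=3,fy=3,interpolation=cv2.INTER_CUBIC))
im,d=cams.camera("side"); save('side7.png',cv2.resize(im[120:300,220:440],None,fx=3,fy=3,interpolation=cv2.INTER_CUBIC))
print(monitor.read_state()["ft_force"])
E
```

```text
t: 25.93
tool_pos: [0.4844, -0.0742, 0.2767]
eef_rot: [-0.0, 0.446, 0.895, 0.0]
ft_force: [-0.3, -0.5, -4.1]
finger_gap: 0.0137
grasp_force: 29.9
t: 27.18
tool_pos: [0.485, -0.0746, 0.0994]
eef_rot: [0.0, 0.446, 0.895, 0.0]
ft_force: [-0.5, 0.6, -3.9]
finger_gap: 0.0137
grasp_force: 29.9
[-4.16079125e-03  3.84636593e-01 -4.67695754e+00]
```

View pics/side7.png

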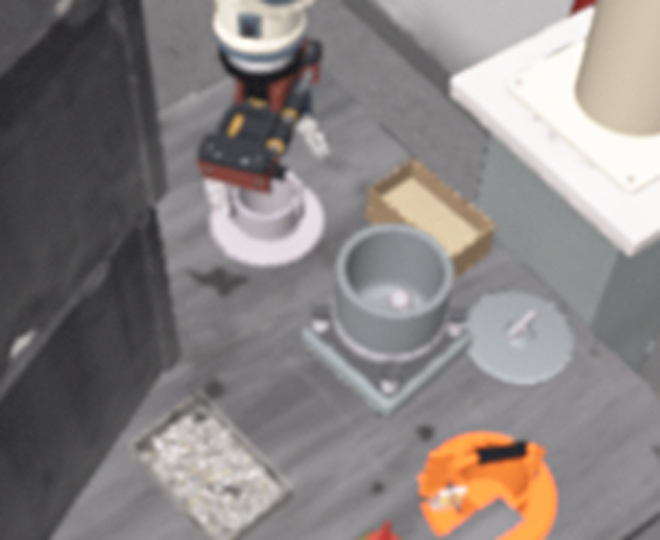

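The cup is just above clear bench at crop (267,225), and a ball shows in the bowl at (400,298). I'll set it down gently and release.

```bash
python3 -m jog '[0,0,1.2,0,0,0,-1, 0,0,1,0,0,0,-1, 0,0,0.8,0,0,0,-1, 0,0,0.6,0,0,0,-1, 0,0,0,0,0,0,-1, 0,0,0,0,0,0,-1]'
```

```text
t: 27.78
tool_pos: [0.4845, -0.0745, 0.0952]
eef_rot: [-0.0, 0.446, 0.895, -0.0]
ft_force: [-0.1, -0.0, -4.1]
finger_gap: 0.0136
grasp_force: 29.9
```

```bash
python3 -m jog '[0,0,0.8,0,0,0,-1, 0,0,0.6,0,0,0,-1, 0,0,0,0,0,0,-1]'
```

```text
t: 28.03
tool_pos: [0.4848, -0.0746, 0.0948]
eef_rot: [0.0, 0.446, 0.895, 0.0]
ft_force: [-3.6, -0.3, 9.3]
finger_gap: 0.0135
grasp_force: 29.9
```

```bash
python3 -m jog '[0,0,-0.5,0,0,0,-1, 0,0,0,0,0,0,-0.6, 0,0,0,0,0,0,0, 0,0,0,0,0,0,1, 0,0,0,0,0,0,1, 0,0,0,0,0,0,1, 0,0,0,0,0,0,1, 0,0,0,0,0,0,1, 0,0,0,0,0,0,1, 0,0,0,0,0,0,1, 0,0,-8,0,0,0,1, 0,0,-20,0,0,0,1, 0,0,-30,0,0,0,1, 0,0,-30,0,0,0,1, 0,0,-30,0,0,0,1, 0,0,-20,0,0,0,1, -20,0,0,0,0,0,1, -30,-10,0,0,0,0,1, -30,-20,0,0,0,0,1, -30,-20,0,0,0,0,1]'
python3 -m jog '[-30,-20,0,0,0,0,1, -30,-20,0,0,0,0,1, -30,-20,0,0,0,0,1, -30,-20,0,0,0,0,1, -30,-20,0,0,0,0,1, -20,-10,0,0,0,0,1, 0,0,0,0,0,0,1, 0,0,0,0,0,0,1]'
python3 - <<'E'
from h import *
im,d=cams.camera("top"); save('top8.png',cv2.resize(im[120:300,180:440],None,fx=3,fy=3,interpolation=cv2.INTER_CUBIC))
P=cloud("top",d); Q=P[(np.hypot(P[:,0]-.485,P[:,1]+.075)<.085)&(abs(P[:,2]-.034)<.006)]; print(circ(Q),Q[:,2].mean())
for n in("mug","oil_bottle","rivet_tray","bowl_lid"):
    for l in landmark_of("top",n)[:1]: print(n,onplane("top",[l["point"]],0)[0].round(3))
E
```

```text
t: 29.7
tool_pos: [0.5114, -0.1934, 0.2334]
eef_rot: [0.001, 0.445, 0.896, 0.0]
ft_force: [0.9, 0.5, 0.7]
finger_gap: 0.0877
grasp_force: 0.0
t: 30.37
tool_pos: [0.5252, -0.3951, 0.2324]
eef_rot: [-0.0, 0.446, 0.895, 0.0]
ft_force: [0.3, -0.3, 0.1]
finger_gap: 0.0881
grasp_force: 0.0
(484.6, -74.8, 61.5) 0.03434682512299273
mug [ 0.658 -0.257  0.   ]
oil_bottle [0.634 0.311 0.   ]
rivet_tray [0.683 0.129 0.   ]
bowl_lid [0.341 0.182 0.   ]
```

View pics/top8.png

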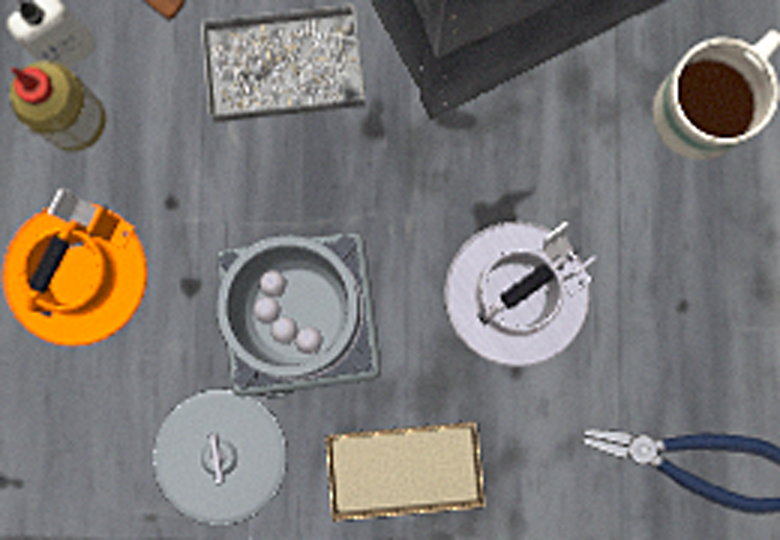

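All four balls are in the bowl, at crop (272,283), (266,308), (283,330) and (308,338). The empty cup stands upright and shut at (517,292), and the other things are where they were.

```bash
python3 -c "
from rig import ticket
print(ticket.hand_in())"
```

```text
the job is handed in; nothing more can be done
None
```

The job is done and handed in: all four balls are in the polisher bowl and the empty cup stands upright and shut on the bench beside it. The release took four squeezes, since the first three opened the bottom only partway, and the other things look undisturbed.

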